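# Tip a seasoning tub out of a tight rack and stand it on the scale

### The job

Four slim white tubs stand tightly side by side in the steel rack. Tip the flat-topped one (the only one without a screw cap) forward by its top edge until it leans on the rack's front rail, then grip it, lift it out and set it down upright, without dropping it, in the middle of the scale's plate so that it can be weighed.

Things in the scene. Friction and masses are not known exactly. Their poses are not given: they have to be found in the camera images.
- tub_center (a point): Centre, 105 mm above the underside, of the flat-topped white tub: rigid box 88 deep (x) x 48 wide (y) x 210 mm high (z), under 0.6 kg. Its 48 mm wide spine faces -x, the rack's front, roughly to the robot's right. It stands in one of the rack's four places with 2 mm each side: no room for fingers. The other three tubs are as big, with a screw cap 14 mm high on top.
- rack: Fixed steel rack 210 mm wide (y), front -x, open on top and, above 35 mm, at the back; origin on the table under the row's middle. Floor 8 mm up, places at y = -75, -25, 25, 75 mm with the tubs' centres at x = 0; side panels 130 mm high. A lip 18 mm high at x = -46 mm holds the tubs' feet. 60 mm behind the tubs is clear.
- rack_rail (a point): Middle of the 10 mm round rail along the rack's front, 103 mm before the row's middle, 107 mm above the table; axes as the rack. Pulled to -x by the top of its rear face, a tub tips about its lower front edge; past about 23 degrees it falls on and stays leaning on the rail at about 30, its upper part out before the others, to be pinched across its 48 mm width.
- scale_plate (a point): Centre of the top face of the fixed counter scale's square steel plate, 200 x 200 mm, 75 mm above the table; x and y lie along its sides, z up. The white scale body under it is 240 x 220 mm, with a low display on its -x side that stays below the plate.

How it is judged:
By the outcome, as a careful person would: the job done as asked, in the order asked, and still so for the second after the job is handed in, with the robot touching nothing.
It also fails if it takes over 56 s, if anything falls off the work surface, if the arm or the gripper's body presses on something with over 40 N, if the wrist force passes 120 N, or if a joint passes its speed limit or range.

### The arm

A 7-joint arm with a two-finger parallel gripper is mounted at the origin on the work surface. World frame = base frame: x ahead of the robot, y to its left, z up, the work surface at z = 0. Lengths are in m, angles in rad, forces in N, time in s.
With the tool pointing down it reaches from about 0.425 to 1.025 m from the base axis. Payload 3.6 kg.
Tool frame: the origin (TCP) lies midway between the tips of the shut fingers; the grasp point (between the pads) lies 19 mm behind it; z points along the fingers, x is the direction in which the jaws open and shut, and the axes are right-handed (so a half turn about z gives the same grasp; the last joint's range is limited). The gripper opens to 85 mm and grips with 20 to 120 N. Pads are 22 mm wide; open, the fingers measure 114 mm over their backs; the gripper's body (76 mm by 85 mm) begins 54 mm behind the grasp point. The pads swing forward as they close: fully open they stand 13 mm farther back than shut.
Start: joints at [1.192, 0.591, 0.048, 1.609, -0.033, 0.943, -0.034], TCP at [0.204, -0.696, 0.211] pointing down, gripper open.
Joint ranges: [-2.69, 2.69], [-0.47, 2.24], [-1.27, 1.36], [0.19, 2.51], [-1.53, 4.68], [0.08, 2.07], [-3.09, 3.09]. Speed limits (rad/s): [2.57, 2.57, 3.14, 3.14, 3.14, 3.14, 3.14].

### API

Orientations are given as a unit quaternion [w, x, y, z].
In Python, from rig import get_obs, viewer, bot gives the robot as it stands.
- The arm moves only by the shell command python3 -m pendant 'ROWS' [OPENING]. ROWS is JSON, a list of rows, each an object of numbers: "dx", "dy", "dz": the shift along the world's x, y, z in m; "rx", "ry", "rz": the turn, a rotation vector about the world's x, y, z in degrees. A call has 1 to 8 rows; each row is the pose to reach, as a shift and turn from the pose commanded when the call began; what a row does not reach only later rows make up. A row lasts 1/12 s, in which the tool goes at most 41.7 mm and 7.16 degrees, less where a joint would pass 70% of its speed; a pose out of reach is approached as far as the arm can. A call with a gripper value outside its range is refused whole. OPENING is the opening in per cent of the stroke, from 0 (shut) to 100 (fully open), set as the call begins (- or left out, the last holds). The fingers move at their own pace and stop on an object; the grip force is fixed at half the most. Time passes only in rows, so rows that repeat a pose let the fingers close. It gives the time, the measured TCP pose, the force and the opening at its end, in the units of the state.
- get_obs(): the state, without advancing time (a new reading comes with each control period).
- viewer.get_image(name): name is "side" or "top" or "wrist"; returns a dict with "color" (400x640x3 uint8, red, green, blue), "intrinsics" (3x3 intrinsics, pixels), "R" (3x3) and "t" (3): a world point X has camera coordinates R X + t; the wrist camera has in their place "tool_from_camera" (4x4, takes a point from camera to tool coordinates, whose origin is the TCP and whose axes are the tool frame's). Camera axes: x right, y down, z forward; pixel columns grow to the right and rows downward; lengths in m; the calibration is good to about 2 mm. A picture is of the moment at which its call begins: read the wrist's pose just before it. There is no depth.
- bot.finish_job(): hands the job in, once; it reports no verdict.
The state is a dict: "t": time; "joints": joint angles; "qd": joint speeds; "effort": joint torques, N m; "tool_pos": TCP position; "eef_rot": TCP orientation; "wrist_force": force on the tool from outside, world axes, zero at the start; "ft_torque": the same for the moment, N m; "gripper_width": opening from 0.0 (shut) to 1.0 (fully open).
Only numpy, scipy, OpenCV 4.12 (cv2) and the standard library are available. Lean on these libraries where they do the work, as an engineer would, in place of code of your own. Each camera call takes 0.05 s, during which the arm holds its last target. There are 200 camera calls.

## Working session

There is one attempt and no reset: what is moved stays moved. The work goes in short steps, Python scripts to look and compute and a shell command to move; the robot and the scene stay as the last step left them, time stands still between calls to the robot, and variables do not carry over. Pictures are saved under pics/ and viewed, about 8 in all and at most 12, crops included, and the job is handed in when it is done.

```bash
ls; mkdir -p pics; python3 - <<'E'
from rig import get_obs, viewer
import cv2,numpy as np,pickle
o=get_obs();print(o)
d={}
for n in("top","side","wrist"):
    im=viewer.get_image(n);d[n]=im
    cv2.imwrite(f"pics/{n}0.png",im["color"][:,:,::-1])
    print(n,{k:np.round(v,4).tolist() for k,v in im.items() if k!="color"})
pickle.dump(d,open("d0.pkl","wb"))
E
```

```text
pics
{'t': 0.0, 'joints': array([ 1.19251964,  0.59210616,  0.04830749,  1.60982621, -0.03331452,
        0.94269163, -0.03368049]), 'qd': array([ 1.40132337e-03, -1.34537106e-03, -4.12301694e-04,  5.78843132e-04,
        5.17243189e-07,  1.45749989e-03, -1.07779968e-03]), 'effort': array([-3.05257508e-04, -5.48698497e+01,  1.54655747e+00, -1.98126966e+01,
        9.42985847e-03,  8.71160970e-03, -6.16709372e-06]), 'tool_pos': array([ 0.20344252, -0.69496427,  0.20954908]), 'eef_rot': array([-6.19314431e-04,  8.00319680e-01, -5.99572490e-01, -9.24882978e-04]), 'wrist_force': array([ 0.39717803, -0.91863684, -0.12892747]), 'ft_torque': array([-0.01217873,  0.00825913, -0.04146838]), 'gripper_width': 1.0027305153628996}
top {'intrinsics': [[498.2096, 0.0, 324.1749], [0.0, 498.2096, 199.0402], [0.0, 0.0, 1.0]], 'R': [[0.0158, -0.9999, -0.0058], [-0.998, -0.0154, -0.0609], [0.0608, 0.0067, -0.9981]], 't': [-0.0578, 0.5495, 0.9437]}
side {'intrinsics': [[381.4798, 0.0, 322.9813], [0.0, 381.4798, 204.9849], [0.0, 0.0, 1.0]], 'R': [[-0.1272, -0.9919, -0.0055], [-0.7495, 0.0997, -0.6544], [0.6496, -0.0791, -0.7561]], 't': [0.0246, 0.4915, 0.5343]}
wrist {'intrinsics': [[347.1247, 0.0, 321.0172], [0.0, 347.1247, 199.5681], [0.0, 0.0, 1.0]], 'tool_from_camera': [[1.0, -0.0005, 0.0005, 0.0006], [0.0003, 0.9654, 0.2609, -0.0671], [-0.0006, -0.2609, 0.9654, -0.1639], [0.0, 0.0, 0.0, 1.0]]}
```

View pics/top0.png

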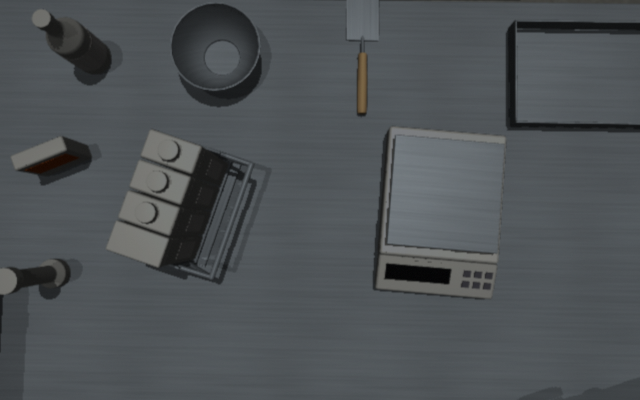

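View pics/side0.png

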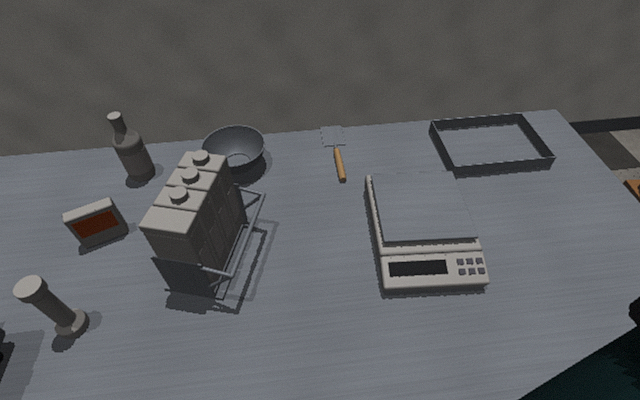

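The top view shows the row at px (110–225, 130–265), with the flat-topped tub at its lower end (~140,245). The rack's front and rail are to the right, and the scale plate is at ~(445,195). The side view agrees.

```bash
cat > h.py <<'E'
import numpy as np,cv2
def ray_plane(im,px,z):
    K,R,t=im["intrinsics"],im["R"],im["t"]
    c=-R.T@t; px=np.atleast_2d(px)
    d=(np.linalg.inv(K)@np.c_[px,np.ones(len(px))].T).T@R
    return c+d*((z-c[2])/d[:,2])[:,None]
def proj(im,X):
    p=(im["intrinsics"]@(im["R"]@np.atleast_2d(X).T+np.reshape(im["t"],(3,1)))).T
    return p[:,:2]/p[:,2:]
E
python3 - <<'E'
import pickle,cv2,numpy as np
from h import *
d=pickle.load(open("d0.pkl","rb"));im=d["top"];c=im["color"]
hsv=cv2.cvtColor(c,cv2.COLOR_RGB2HSV)
for p in [(140,245),(180,250),(130,220),(445,190),(390,190),(440,260),(300,300),(168,170)]: print(p,c[p[1],p[0]],hsv[p[1],p[0]])
m=((hsv[...,2]>115)&(c[...,0].astype(int)>=c[...,2].astype(int)-2)).astype(np.uint8)*255
big=np.hstack([cv2.resize(c[115:295,95:275],None,fx=2.2,fy=2.2,interpolation=cv2.INTER_CUBIC),cv2.resize(c[115:295,365:545],None,fx=2.2,fy=2.2,interpolation=cv2.INTER_CUBIC)])
big=np.clip(big.astype(float)*1.5,0,255).astype(np.uint8)
cv2.imwrite("pics/crop1.png",big[:,:,::-1])
n,l,s,ce=cv2.connectedComponentsWithStats(m)
for i in range(1,n):
    if s[i,4]>300:
        pts=np.argwhere(l==i)[:,::-1].astype(np.float32);print(s[i],cv2.boxPoints(cv2.minAreaRect(pts)).round(1).tolist())
E
```

```text
(140, 245) [120 120 116] [ 30   9 120]
(180, 250) [32 31 31] [ 0  8 32]
(130, 220) [111 112 108] [ 38   9 112]
(445, 190) [109 116 121] [103  25 121]
(390, 190) [62 64 65] [100  12  65]
(440, 260) [97 98 95] [40  8 98]
(300, 300) [80 85 88] [101  23  88]
(168, 170) [107 109 105] [ 45   9 109]
[ 143  131   56   40 1138] [[141.6999969482422, 154.89999389648438], [149.89999389648438, 130.3000030517578], [198.8000030517578, 146.60000610351562], [190.60000610351562, 171.1999969482422]]
[434 132  71  11 315] [[433.6000061035156, 136.39999389648438], [434.1000061035156, 131.1999969482422], [504.20001220703125, 137.1999969482422], [503.79998779296875, 142.39999389648438]]
[ 131  162   57   40 1153] [[130.5, 184.89999389648438], [139.1999969482422, 160.1999969482422], [188.0, 177.39999389648438], [179.1999969482422, 202.10000610351562]]
[ 120  193   57   40 1149] [[119.4000015258789, 215.8000030517578], [128.10000610351562, 191.10000610351562], [176.8000030517578, 208.39999389648438], [168.10000610351562, 233.10000610351562]]
[ 107  223   60   42 1488] [[106.80000305175781, 247.5], [116.30000305175781, 221.10000610351562], [166.6999969482422, 239.10000610351562], [157.1999969482422, 265.5]]
[403 248  94  13 517] [[403.0, 253.5], [403.3999938964844, 247.10000610351562], [496.20001220703125, 254.1999969482422], [495.70001220703125, 260.6000061035156]]
```

View pics/crop1.png

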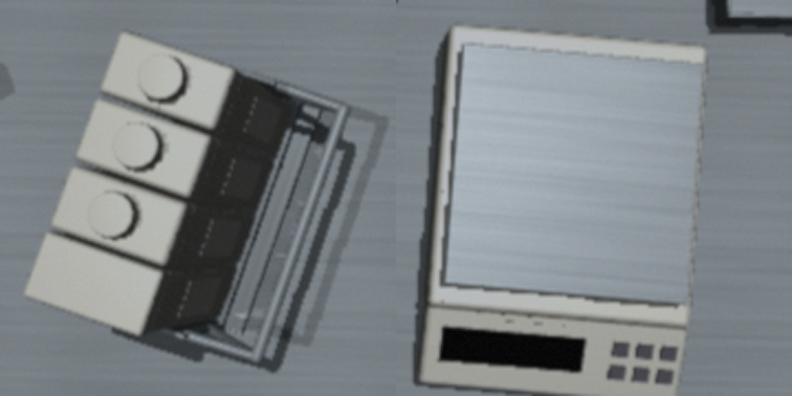

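The crop shows the flat top at full-image px (107–167, 221–265), the rail from about (252,163) to (215,276), and the plate clearly framed.

```bash
python3 - <<'E'
import pickle,cv2,numpy as np
from h import *
d=pickle.load(open("d0.pkl","rb"));im=d["top"];c=im["color"].astype(int)
q=np.array([[107.3,247.1],[116.3,221.6],[166.2,239.4],[157.2,265.0]])
P=ray_plane(im,q,0.218);print(P.round(4),"sides",np.linalg.norm(np.diff(P,axis=0),axis=1)); ctr=P.mean(0)
cs=[[[141.7,154.9],[149.9,130.3],[198.8,146.6],[190.6,171.2]]]
P2=ray_plane(im,np.array(cs[0]),0.218);c2=P2.mean(0)
print("flat",ctr,"far",c2,"dist",np.linalg.norm(ctr-c2))
ry=(ctr-c2)/np.linalg.norm(ctr-c2); rx=np.array([ry[1],-ry[0],0]);print("rx",rx,"ry",ry,"yaw",np.degrees(np.arctan2(rx[1],rx[0])))
print("yaw from long edges",[np.degrees(np.arctan2(*(P[a]-P[b])[[1,0]])) for a,b in((1,2),(0,3))])
org=(ctr+c2)/2;org[2]=0
rail=org-0.103*rx+[0,0,.107];print("org",org,"rail",rail,"px ends",proj(im,[rail-0.1*ry,rail+0.1*ry]).round(1))
m=((c[...,2]-c[...,0]>=6)&(c[...,2]>100)).astype(np.uint8)*255
m=cv2.morphologyEx(m,cv2.MORPH_OPEN,np.ones((5,5),np.uint8))
n,l,s,ce=cv2.connectedComponentsWithStats(m);i=l[190,445]
b=cv2.boxPoints(cv2.minAreaRect(np.argwhere(l==i)[:,::-1].astype(np.float32)));print(s[i],b)
S=ray_plane(im,b,0.075);print(S.round(4),np.linalg.norm(np.diff(S,axis=0),axis=1),S.mean(0))
print([np.degrees(np.arctan2(*(S[k+1]-S[k])[[1,0]])) for k in range(3)])
si=d["side"];print("side proj flat",proj(si,np.vstack([P,P2])).round(1).tolist(),"plate",proj(si,S).round(1).tolist())
E
```

```text
[[0.46   0.2773 0.218 ]
 [0.4988 0.2652 0.218 ]
 [0.473  0.1882 0.218 ]
 [0.4342 0.2005 0.218 ]] sides [0.04069049 0.08122393 0.04071616]
flat [0.46651132 0.23278161 0.218     ] far [0.60871641 0.18675958 0.218     ] dist 0.14946677281302226
rx [0.30790811 0.9514161  0.        ] ry [-0.9514161   0.30790811  0.        ] yaw 72.06679130795722
yaw from long edges [np.float64(71.49281705087742), np.float64(71.4720813214655)]
org [0.53761387 0.2097706  0.        ] rail [0.50589933 0.11177474 0.107     ] px ends [[250.1 165.9]
 [211.9 274.6]]
[  388   134   115   116 11638] [[387.21765 242.81387]
 [395.75684 133.51224]
 [504.18878 141.98349]
 [495.6496  251.28513]]
[[ 0.4697 -0.1643  0.075 ]
 [ 0.6685 -0.1782  0.075 ]
 [ 0.6558 -0.3754  0.075 ]
 [ 0.4576 -0.3589  0.075 ]] [0.19931247 0.19756238 0.19889121] [ 0.56291757 -0.26919038  0.075     ]
[np.float64(-4.010606967259701), np.float64(-93.6751412014589), np.float64(175.2399755472304)]
side proj flat [[140.0, 223.7], [151.1, 205.8], [194.3, 212.5], [184.6, 231.0], [178.2, 164.3], [186.2, 150.8], [224.0, 155.5], [217.2, 169.2]] plate [[384.1, 240.4], [370.8, 173.5], [451.0, 169.6], [475.9, 235.2]]
```

```bash
python3 -m pendant '[{"dx":0.03,"dy":0.02,"dz":0.03},{"dx":0.06,"dy":0.04,"dz":0.06},{"dx":0.08,"dy":0.06,"dz":0.09},{"dx":0.11,"dy":0.085,"dz":0.11},{"dx":0.14,"dy":0.11,"dz":0.13},{"dx":0.17,"dy":0.14,"dz":0.14},{"dx":0.2,"dy":0.17,"dz":0.14},{"dx":0.23,"dy":0.2,"dz":0.14}]' 0
python3 -m pendant '[{"dx":0.02,"dy":0.035,"rz":6},{"dx":0.04,"dy":0.07,"rz":12},{"dx":0.06,"dy":0.105,"rz":18},{"dx":0.08,"dy":0.14,"rz":24},{"dx":0.10,"dy":0.175,"rz":30},{"dx":0.115,"dy":0.21,"rz":36},{"dx":0.13,"dy":0.245,"rz":42},{"dx":0.14,"dy":0.28,"rz":48}]'
python3 -m pendant '[{"dx":0,"dy":0.04,"rz":2},{"dx":0,"dy":0.08,"rz":4},{"dx":0,"dy":0.12,"rz":6},{"dx":0,"dy":0.16,"rz":8},{"dx":-0.01,"dy":0.2,"rz":8},{"dx":-0.02,"dy":0.24,"rz":8},{"dx":-0.03,"dy":0.28,"rz":8},{"dx":-0.04,"dy":0.32,"rz":8}]'
```

```text
invalid input at $[0]: expected keys dx, dy, dz, rx, ry, rz
invalid input at $[0]: expected keys dx, dy, dz, rx, ry, rz
invalid input at $[0]: expected keys dx, dy, dz, rx, ry, rz
```

All six keys are required.

```bash
python3 -m pendant '[{"dx":0.03,"dy":0.02,"dz":0.03,"rx":0,"ry":0,"rz":0},{"dx":0.06,"dy":0.04,"dz":0.06,"rx":0,"ry":0,"rz":0},{"dx":0.08,"dy":0.06,"dz":0.09,"rx":0,"ry":0,"rz":0},{"dx":0.11,"dy":0.085,"dz":0.11,"rx":0,"ry":0,"rz":0},{"dx":0.14,"dy":0.11,"dz":0.13,"rx":0,"ry":0,"rz":0},{"dx":0.17,"dy":0.14,"dz":0.14,"rx":0,"ry":0,"rz":0},{"dx":0.2,"dy":0.17,"dz":0.14,"rx":0,"ry":0,"rz":0},{"dx":0.23,"dy":0.2,"dz":0.14,"rx":0,"ry":0,"rz":0}]' 0
python3 -m pendant '[{"dx":0.02,"dy":0.035,"dz":0,"rx":0,"ry":0,"rz":6},{"dx":0.04,"dy":0.07,"dz":0,"rx":0,"ry":0,"rz":12},{"dx":0.06,"dy":0.105,"dz":0,"rx":0,"ry":0,"rz":18},{"dx":0.08,"dy":0.14,"dz":0,"rx":0,"ry":0,"rz":24},{"dx":0.10,"dy":0.175,"dz":0,"rx":0,"ry":0,"rz":30},{"dx":0.115,"dy":0.21,"dz":0,"rx":0,"ry":0,"rz":36},{"dx":0.13,"dy":0.245,"dz":0,"rx":0,"ry":0,"rz":42},{"dx":0.14,"dy":0.28,"dz":0,"rx":0,"ry":0,"rz":48}]'
```

```text
t: 0.82
tool_pos: [0.4235, -0.5066, 0.3519]
eef_rot: [0.0, 0.8, -0.6, 0.001]
wrist_force: [1.2, -0.5, -0.8]
gripper_width: -0.001
t: 1.48
tool_pos: [0.5631, -0.2252, 0.3501]
eef_rot: [-0.0, 0.976, -0.219, 0.0]
wrist_force: [0.7, 0.7, 0.2]
gripper_width: -0.0
```

```bash
python3 -m pendant '[{"dx":0,"dy":0.04,"dz":0,"rx":0,"ry":0,"rz":2},{"dx":0,"dy":0.08,"dz":0,"rx":0,"ry":0,"rz":4},{"dx":0,"dy":0.12,"dz":0,"rx":0,"ry":0,"rz":6},{"dx":0,"dy":0.16,"dz":0,"rx":0,"ry":0,"rz":7},{"dx":-0.01,"dy":0.2,"dz":0,"rx":0,"ry":0,"rz":7},{"dx":-0.02,"dy":0.24,"dz":0,"rx":0,"ry":0,"rz":7},{"dx":-0.03,"dy":0.275,"dz":0,"rx":0,"ry":0,"rz":7},{"dx":-0.04,"dy":0.31,"dz":0,"rx":0,"ry":0,"rz":7}]'
python3 -m pendant '[{"dx":-0.01,"dy":0.04,"dz":0,"rx":0,"ry":0,"rz":0},{"dx":-0.02,"dy":0.08,"dz":0,"rx":0,"ry":0,"rz":0},{"dx":-0.025,"dy":0.12,"dz":0,"rx":0,"ry":0,"rz":0},{"dx":-0.03,"dy":0.16,"dz":0,"rx":0,"ry":0,"rz":0},{"dx":-0.03,"dy":0.2,"dz":0,"rx":0,"ry":0,"rz":0},{"dx":-0.03,"dy":0.22,"dz":0,"rx":0,"ry":0,"rz":0},{"dx":-0.03,"dy":0.22,"dz":0,"rx":0,"ry":0,"rz":0}]'
python3 - <<'E'
from rig import get_obs, viewer
import cv2,numpy as np,pickle
from scipy.spatial.transform import Rotation as Ro
o=get_obs();im=viewer.get_image("wrist")
q=o["eef_rot"];R=Ro.from_quat([q[1],q[2],q[3],q[0]]).as_matrix();p=o["tool_pos"]
print(o["t"],p,o["joints"].round(2),np.degrees(np.arctan2(R[1,0],R[0,0])))
T=im["tool_from_camera"];Rc=(R@T[:3,:3]).T;tc=-Rc@(p+R@T[:3,3]);im["R"],im["t"]=Rc,tc
from h import *
ctr=np.array([.4665,.2328,.218]);rx=np.array([.3085,.9512,0]);ry=np.array([-.9512,.3085,0])
C=[ctr+a*.044*rx+b*.024*ry for a,b in((1,1),(1,-1),(-1,-1),(-1,1))]
pc=proj(im,C);print(pc.round(1))
g=np.clip(im["color"].astype(float)*1.5,0,255).astype(np.uint8)[:,:,::-1].copy()
cv2.polylines(g,[pc.round().astype(int)],True,(0,0,255),1)
cv2.imwrite("pics/w1.png",g);pickle.dump(im,open("w1.pkl","wb"))
E
```

```text
t: 2.15
tool_pos: [0.5209, 0.0845, 0.3502]
eef_rot: [0.0, 0.987, -0.162, -0.0]
wrist_force: [0.1, -0.1, 0.3]
gripper_width: -0.001
t: 2.73
tool_pos: [0.4899, 0.3093, 0.3504]
eef_rot: [-0.002, 0.987, -0.158, -0.001]
wrist_force: [-0.2, 1.3, 0.8]
gripper_width: 0.002
2.7333 [0.48993883 0.30933912 0.35043329] [-0.22  0.31 -0.54  1.77  0.17  1.11 -1.13] -18.160033553227965
[[294.8 223.7]
 [348.1 223.6]
 [346.6 310. ]
 [296.9 310.1]]
```

View pics/w1.png

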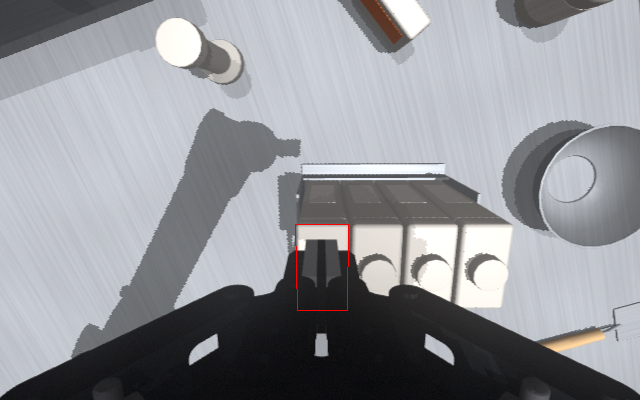

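The wrist view confirms the estimate. The red predicted outline falls on the flat top (corners ~295–348, 224), and the fingers stand centred behind it. Next I descend behind the tub and approach slowly.

```bash
python3 -m pendant '[{"dx":0,"dy":0,"dz":-0.03,"rx":0,"ry":0,"rz":0},{"dx":0,"dy":0,"dz":-0.06,"rx":0,"ry":0,"rz":0},{"dx":0,"dy":0,"dz":-0.09,"rx":0,"ry":0,"rz":0},{"dx":0,"dy":0,"dz":-0.115,"rx":0,"ry":0,"rz":0},{"dx":0,"dy":0,"dz":-0.135,"rx":0,"ry":0,"rz":0},{"dx":0,"dy":0,"dz":-0.15,"rx":0,"ry":0,"rz":0},{"dx":0,"dy":0,"dz":-0.155,"rx":0,"ry":0,"rz":0},{"dx":0,"dy":0,"dz":-0.155,"rx":0,"ry":0,"rz":0}]'
python3 -m pendant '[{"dx":-0.002,"dy":-0.006,"dz":0,"rx":0,"ry":0,"rz":0},{"dx":-0.004,"dy":-0.012,"dz":0,"rx":0,"ry":0,"rz":0},{"dx":-0.006,"dy":-0.018,"dz":0,"rx":0,"ry":0,"rz":0},{"dx":-0.0075,"dy":-0.023,"dz":0,"rx":0,"ry":0,"rz":0},{"dx":-0.009,"dy":-0.028,"dz":0,"rx":0,"ry":0,"rz":0},{"dx":-0.0105,"dy":-0.033,"dz":0,"rx":0,"ry":0,"rz":0},{"dx":-0.012,"dy":-0.037,"dz":0,"rx":0,"ry":0,"rz":0},{"dx":-0.0135,"dy":-0.042,"dz":0,"rx":0,"ry":0,"rz":0}]'
```

```text
t: 3.45
tool_pos: [0.4917, 0.3, 0.1939]
eef_rot: [0.002, 0.987, -0.163, -0.001]
wrist_force: [-0.9, -0.3, 0.0]
gripper_width: 0.001
t: 4.12
tool_pos: [0.4835, 0.268, 0.2009]
eef_rot: [-0.008, 0.987, -0.161, 0.005]
wrist_force: [1.2, 6.6, 20.9]
gripper_width: -0.004
```

```bash
python3 - <<'E'
from rig import get_obs, viewer
import cv2,numpy as np
o=get_obs();a=viewer.get_image("side")["color"];b=viewer.get_image("wrist")["color"]
print(o["tool_pos"],o["wrist_force"],o["ft_torque"]);o=get_obs();print(o["t"],o["wrist_force"])
A=cv2.resize(a[90:330,90:330],(400,400),interpolation=cv2.INTER_CUBIC);B=b[:, 120:520]
g=np.clip(np.hstack([A,B]).astype(float)*1.5,0,255).astype(np.uint8)
cv2.imwrite("pics/s2.png",g[:,:,::-1])
E
```

```text
[0.48353767 0.26797445 0.20091564] [ 1.23912822  6.61458871 20.90338441] [ 1.52847137 -0.2806345   0.05489144]
4.2167 [ 0.88535216  5.22432602 15.94490299]
```

View pics/s2.png

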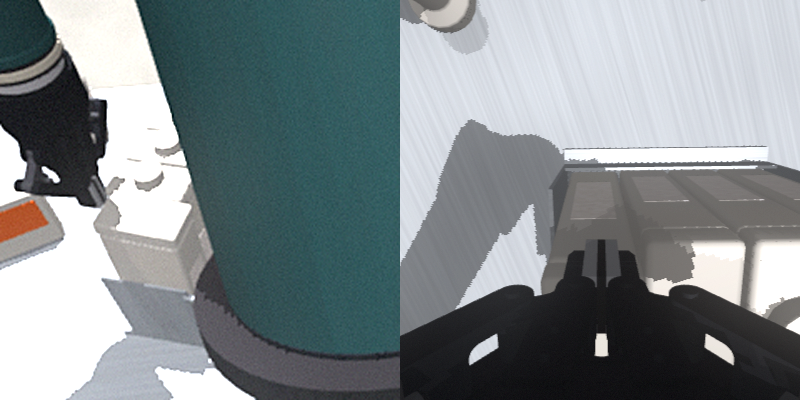

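The fingertip is at the rear top edge and the tub has begun to tip by about 5°. The upward force comes from the tub's rear edge rising against my constant-height finger, so I'll follow the arc upward.

```bash
python3 -m pendant '[{"dx":0,"dy":0,"dz":0.004,"rx":0,"ry":0,"rz":0},{"dx":0,"dy":0,"dz":0.008,"rx":0,"ry":0,"rz":0},{"dx":-0.001,"dy":-0.003,"dz":0.010,"rx":0,"ry":0,"rz":0},{"dx":-0.002,"dy":-0.007,"dz":0.012,"rx":0,"ry":0,"rz":0},{"dx":-0.003,"dy":-0.010,"dz":0.013,"rx":0,"ry":0,"rz":0}]'
```

```text
t: 4.63
tool_pos: [0.4749, 0.2488, 0.208]
eef_rot: [0.001, 0.987, -0.163, -0.001]
wrist_force: [0.2, 0.2, 0.2]
gripper_width: 0.003
```

```bash
cat > look.py <<'E'
import sys,cv2,numpy as np,pickle
from rig import get_obs, viewer
from scipy.spatial.transform import Rotation as Ro
def look(tag,save=True):
    o=get_obs();w=viewer.get_image("wrist");s=viewer.get_image("side");t=viewer.get_image("top")
    q=o["eef_rot"];R=Ro.from_quat([q[1],q[2],q[3],q[0]]).as_matrix();p=o["tool_pos"]
    T=w["tool_from_camera"];w["R"]=(R@T[:3,:3]).T;w["t"]=-w["R"]@(p+R@T[:3,3])
    pickle.dump(dict(wrist=w,side=s,top=t,o=o),open(tag+".pkl","wb"))
    cr=lambda a:cv2.resize(a,(400,300),interpolation=cv2.INTER_CUBIC)
    A=np.vstack([np.hstack([cr(s["color"][110:290,80:320]),cr(t["color"][110:290,60:300])]),np.hstack([cr(w["color"][50:350,120:520]),cr(w["color"][120:300,200:440])])])
    cv2.imwrite(f"pics/{tag}.png",np.clip(A.astype(float)*1.6,0,255).astype(np.uint8)[:,:,::-1])
    print(o["t"],p.round(4),q.round(3),o["wrist_force"].round(1),round(o["gripper_width"],3))
look(sys.argv[1])
E
python3 look.py l3
```

```text
4.6333 [0.4749 0.2488 0.208 ] [ 0.001  0.987 -0.163 -0.001] [0.2 0.2 0.2] 0.003
```

View pics/l3.png

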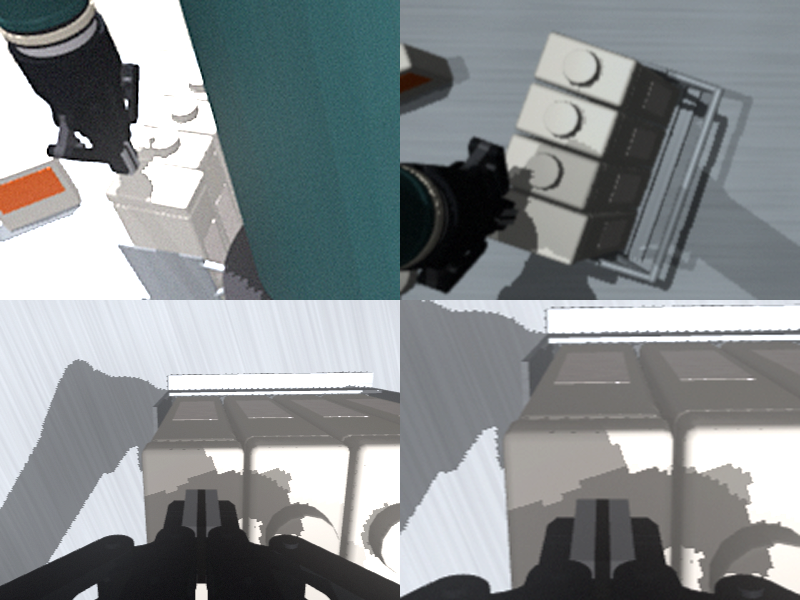

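The picture shows that the tub is still upright and flush with the others. The finger rode up and now sits over its top, ~25 mm in from the rear edge (wrist px y≈197, fingertip y≈240). I need to reconcile the heights.

```bash
python3 - <<'E'
import pickle,numpy as np
from h import *
d=pickle.load(open("l3.pkl","rb"));w=d["wrist"];o=d["o"]
print("TCP px",proj(w,o["tool_pos"]).round(1))
obs=np.array([[263,197],[368,197]])
for z in (.190,.200,.21,.218,.225):
    P=ray_plane(w,obs,z);print(z,P.round(4).tolist(),"width",np.linalg.norm(P[0]-P[1]).round(4))
ctr=np.array([.4665,.2328,.218]);rx=np.array([.3085,.9512,0]);ry=np.array([-.9512,.3085,0])
print(proj(w,[ctr+.044*rx+b*.024*ry for b in(1,-1)]))
# triangulate: top-cam rear edge line vs wrist
w1=pickle.load(open("w1.pkl","rb"))
print(ray_plane(w1,[[295.5,224.5],[348.5,224.5]],.218))
E
```

```text
TCP px [[318.4 241. ]]
0.19 [[0.4523, 0.2757, 0.19], [0.5061, 0.2574, 0.19]] width 0.0569
0.2 [[0.4548, 0.2777, 0.2], [0.5057, 0.2604, 0.2]] width 0.0537
0.21 [[0.4573, 0.2796, 0.21], [0.5052, 0.2634, 0.21]] width 0.0506
0.218 [[0.4593, 0.2812, 0.218], [0.5048, 0.2657, 0.218]] width 0.0481
0.225 [[0.461, 0.2825, 0.225], [0.5045, 0.2678, 0.225]] width 0.0459
[[258.15556672 196.61111323]
 [363.01205352 195.24361948]]
[[0.45756637 0.28115865 0.218     ]
 [0.50296749 0.26628997 0.218     ]]
```

```bash
python3 - <<'E'
import pickle,numpy as np,cv2
from h import *
d=pickle.load(open("l3.pkl","rb"));s=d["side"];t=d["top"];o=d["o"];p=o["tool_pos"]
ctr=np.array([.4665,.2328,.218]);rx=np.array([.3085,.9512,0]);ry=np.array([-.9512,.3085,0])
C=np.array([ctr+a*.044*rx+b*.024*ry for a,b in((1,1),(1,-1),(-1,-1),(-1,1))])
out=[]
for im,(x0,y0,x1,y1) in((s,(110,150,230,270)),(t,(80,170,200,290))):
    k=4;g=cv2.resize(np.clip(im["color"][y0:y1,x0:x1]*1.3,0,255).astype(np.uint8),None,fx=k,fy=k)[:,:,::-1].copy()[:400,:400]
    f=lambda X:((proj(im,X)-[x0,y0]+.5)*k).round().astype(int)
    cv2.polylines(g,[f(C)],True,(0,0,255),1)
    for h in (0,.01,.02):cv2.circle(g,tuple(f(p+[0,0,h])[0].tolist()),3,(0,255,0) if h==0 else (255,0,0),-1)
    for e in(-1,1):
        cv2.polylines(g,[f(np.array([p+e*.011*rx+[0,0,h] for h in(0,.05)]))],False,(255,0,255),1)
    out.append(g)
cv2.imwrite("pics/l3b.png",np.hstack(out))
E
```

```text
(no output)
```

View pics/l3b.png

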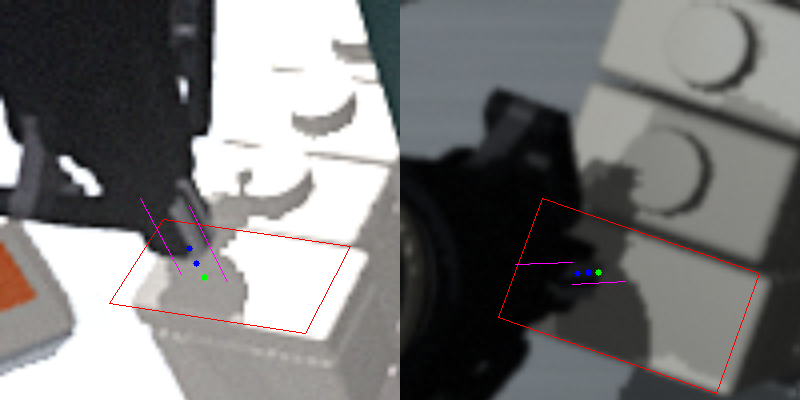

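The overlays show the physical fingertips about 18–20 mm behind the reported TCP. That agrees with touching the 0.218 m top at TCP z≈0.201. The tub is unharmed and upright, so I'll go back behind it and descend 20 mm deeper.

```bash
python3 -m pendant '[{"dx":0,"dy":0,"dz":0.025,"rx":0,"ry":0,"rz":0},{"dx":0.009,"dy":0.029,"dz":0.025,"rx":0,"ry":0,"rz":0},{"dx":0.019,"dy":0.059,"dz":0.025,"rx":0,"ry":0,"rz":0},{"dx":0.019,"dy":0.059,"dz":0.025,"rx":0,"ry":0,"rz":0},{"dx":0.019,"dy":0.059,"dz":0.005,"rx":0,"ry":0,"rz":0},{"dx":0.019,"dy":0.059,"dz":-0.02,"rx":0,"ry":0,"rz":0},{"dx":0.019,"dy":0.059,"dz":-0.032,"rx":0,"ry":0,"rz":0},{"dx":0.019,"dy":0.059,"dz":-0.032,"rx":0,"ry":0,"rz":0}]'
python3 -m pendant '[{"dx":-0.002,"dy":-0.006,"dz":0,"rx":0,"ry":0,"rz":0},{"dx":-0.004,"dy":-0.012,"dz":0,"rx":0,"ry":0,"rz":0},{"dx":-0.006,"dy":-0.018,"dz":0,"rx":0,"ry":0,"rz":0},{"dx":-0.008,"dy":-0.024,"dz":0,"rx":0,"ry":0,"rz":0},{"dx":-0.009,"dy":-0.028,"dz":0.001,"rx":0,"ry":0,"rz":0},{"dx":-0.010,"dy":-0.031,"dz":0.003,"rx":0,"ry":0,"rz":0}]'
```

```text
t: 5.45
tool_pos: [0.4924, 0.3076, 0.173]
eef_rot: [0.003, 0.987, -0.162, -0.003]
wrist_force: [0.2, -1.6, 0.2]
gripper_width: 0.0
t: 5.95
tool_pos: [0.4848, 0.2782, 0.1801]
eef_rot: [-0.001, 0.987, -0.163, 0.001]
wrist_force: [0.6, 0.3, -0.3]
gripper_width: 0.001
```

```bash
python3 -m pendant '[{"dx":-0.0015,"dy":-0.005,"dz":0.002,"rx":0,"ry":0,"rz":0},{"dx":-0.003,"dy":-0.010,"dz":0.004,"rx":0,"ry":0,"rz":0},{"dx":-0.005,"dy":-0.015,"dz":0.006,"rx":0,"ry":0,"rz":0},{"dx":-0.0065,"dy":-0.020,"dz":0.0075,"rx":0,"ry":0,"rz":0},{"dx":-0.008,"dy":-0.0245,"dz":0.0085,"rx":0,"ry":0,"rz":0}]'
python3 - <<'E'
from rig import get_obs,viewer
import cv2,numpy as np
from h import *
o=get_obs();print(o["wrist_force"],o["ft_torque"])
im=viewer.get_image("top");c=im["color"].astype(int)
m=((c.max(2)>100)&(c[...,0]>=c[...,2]-2)).astype(np.uint8)
m[:, :90]=0;m[:,230:]=0
n,l,s,ce=cv2.connectedComponentsWithStats(m)
for i in range(1,n):
    if s[i,4]>150:print(s[i],cv2.boxPoints(cv2.minAreaRect(np.argwhere(l==i)[:,::-1].astype(np.float32))).round(1).tolist())
E
```

```text
t: 6.37
tool_pos: [0.4766, 0.2536, 0.1882]
eef_rot: [-0.0, 0.987, -0.162, 0.0]
wrist_force: [0.4, 0.7, 0.6]
gripper_width: 0.0
[0.42708844 0.65230108 0.61831008] [ 0.15460225 -0.03905614  0.02561727]
[ 141  130   59   42 1387] [[140.1999969482422, 155.0], [149.39999389648438, 128.5], [200.39999389648438, 146.10000610351562], [191.1999969482422, 172.60000610351562]]
[ 130  160   59   43 1394] [[129.0, 186.0], [137.89999389648438, 159.3000030517578], [189.1999969482422, 176.39999389648438], [180.3000030517578, 203.10000610351562]]
[125 191  52  42 946] [[118.0999984741211, 214.60000610351562], [127.19999694824219, 190.0], [176.89999389648438, 208.3000030517578], [167.8000030517578, 232.89999389648438]]
[ 134  229   54   44 1398] [[125.19999694824219, 256.3999938964844], [134.5, 228.5], [187.89999389648438, 246.3000030517578], [178.60000610351562, 274.20001220703125]]
```

The tub's top has shifted ~22 px (≈35 mm) towards the rail, so it is tipping as planned at about 10°. I'll continue along the arc.

```bash
python3 -m pendant '[{"dx":-0.002,"dy":-0.006,"dz":0.0015,"rx":0,"ry":0,"rz":0},{"dx":-0.004,"dy":-0.012,"dz":0.003,"rx":0,"ry":0,"rz":0},{"dx":-0.006,"dy":-0.018,"dz":0.0045,"rx":0,"ry":0,"rz":0},{"dx":-0.0075,"dy":-0.023,"dz":0.005,"rx":0,"ry":0,"rz":0},{"dx":-0.009,"dy":-0.028,"dz":0.006,"rx":0,"ry":0,"rz":0},{"dx":-0.0105,"dy":-0.033,"dz":0.0065,"rx":0,"ry":0,"rz":0},{"dx":-0.012,"dy":-0.037,"dz":0.007,"rx":0,"ry":0,"rz":0},{"dx":-0.013,"dy":-0.041,"dz":0.007,"rx":0,"ry":0,"rz":0}]'
python3 -m pendant '[{"dx":-0.0015,"dy":-0.004,"dz":0,"rx":0,"ry":0,"rz":0},{"dx":-0.003,"dy":-0.008,"dz":0.001,"rx":0,"ry":0,"rz":0},{"dx":-0.004,"dy":-0.012,"dz":0.001,"rx":0,"ry":0,"rz":0},{"dx":-0.005,"dy":-0.016,"dz":0.001,"rx":0,"ry":0,"rz":0},{"dx":-0.0065,"dy":-0.020,"dz":0.001,"rx":0,"ry":0,"rz":0},{"dx":-0.008,"dy":-0.024,"dz":0.001,"rx":0,"ry":0,"rz":0},{"dx":-0.008,"dy":-0.024,"dz":0.001,"rx":0,"ry":0,"rz":0}]'
python3 look.py l4
```

```text
t: 7.08
tool_pos: [0.4633, 0.2125, 0.1949]
eef_rot: [0.0, 0.987, -0.162, -0.0]
wrist_force: [0.7, -0.4, -0.4]
gripper_width: 0.004
t: 7.67
tool_pos: [0.455, 0.1879, 0.1957]
eef_rot: [0.001, 0.987, -0.163, -0.0]
wrist_force: [0.4, 0.1, -0.6]
gripper_width: -0.001
7.6667 [0.455  0.1879 0.1957] [ 0.001  0.987 -0.163 -0.   ] [ 0.4  0.1 -0.6] -0.001
```

View pics/l4.png

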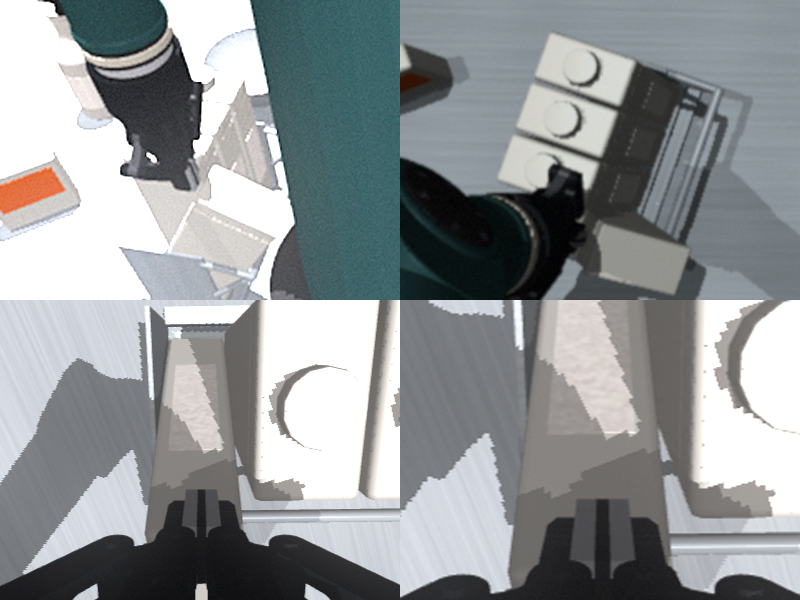

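The tub now leans on the rail, seen in both the top and wrist views, and the finger is free behind it. I'll raise, open, tilt the tool 30° and stand off along the leaning tub's axis.

```bash
python3 -m pendant '[{"dx":0,"dy":0,"dz":0.035,"rx":0,"ry":0,"rz":0},{"dx":0,"dy":0,"dz":0.07,"rx":0,"ry":0,"rz":0},{"dx":0,"dy":0,"dz":0.105,"rx":0,"ry":0,"rz":0},{"dx":0,"dy":-0.01,"dz":0.125,"rx":4.75,"ry":-1.54,"rz":0},{"dx":-0.01,"dy":-0.03,"dz":0.125,"rx":9.5,"ry":-3.08,"rz":0},{"dx":-0.02,"dy":-0.05,"dz":0.125,"rx":14.25,"ry":-4.62,"rz":0},{"dx":-0.025,"dy":-0.07,"dz":0.12,"rx":19,"ry":-6.17,"rz":0},{"dx":-0.03,"dy":-0.085,"dz":0.115,"rx":23.75,"ry":-7.7,"rz":0}]'
python3 -m pendant '[{"dx":0,"dy":0,"dz":0,"rx":4.75,"ry":-1.54,"rz":0},{"dx":0,"dy":0,"dz":0,"rx":4.75,"ry":-1.54,"rz":0},{"dx":0,"dy":0,"dz":0,"rx":4.75,"ry":-1.54,"rz":0},{"dx":0,"dy":0,"dz":0,"rx":4.75,"ry":-1.54,"rz":0}]' 100
python3 look.py l5
python3 - <<'E'
import pickle,numpy as np,cv2
from h import *
d=pickle.load(open("l5.pkl","rb"));print(d["o"]["joints"].round(2))
ctr=np.array([.4665,.2328,0]);rx=np.array([.3085,.9512,0]);ry=np.array([-.9512,.3085,0])
for a in(28,30,32):
    a=np.radians(a)
    B=lambda dd,s,y:ctr+(-.044+dd*np.cos(a)-s*np.sin(a))*rx+y*ry+[0,0,.008+dd*np.sin(a)+s*np.cos(a)]
    C=[B(.088,.21,.024),B(.088,.21,-.024),B(0,.21,-.024),B(0,.21,.024)]
    for n in("wrist","side","top"):print(n,proj(d[n],C).round(1).tolist())
w=d["wrist"]["color"].copy();cv2.imwrite("pics/w5.png",w[:,:,::-1])
E
```

```text
t: 8.48
tool_pos: [0.4269, 0.1107, 0.3133]
eef_rot: [-0.196, 0.967, -0.158, 0.028]
wrist_force: [-0.6, -0.5, 0.0]
gripper_width: -0.001
t: 8.82
tool_pos: [0.4273, 0.1128, 0.3129]
eef_rot: [-0.236, 0.959, -0.156, 0.032]
wrist_force: [-0.3, 0.7, 0.3]
gripper_width: 0.563
8.8167 [0.4273 0.1128 0.3129] [-0.236  0.959 -0.156  0.032] [-0.3  0.7  0.3] 0.563
[ 0.47  0.08 -0.52  2.23 -0.61  0.76  0.06]
wrist [[288.9, 171.3], [351.7, 170.7], [350.3, 275.2], [292.6, 275.5]]
side [[194.9, 228.5], [206.2, 206.4], [253.5, 227.8], [244.8, 250.2]]
top [[167.9, 273.2], [179.0, 242.4], [233.5, 257.9], [223.2, 287.2]]
wrist [[288.8, 181.6], [351.9, 181.0], [350.2, 283.0], [292.9, 283.4]]
side [[199.6, 229.5], [210.7, 207.4], [257.3, 229.5], [248.8, 251.9]]
top [[173.1, 274.9], [184.1, 244.1], [237.8, 259.1], [227.5, 288.3]]
wrist [[288.8, 192.0], [352.0, 191.4], [350.1, 290.6], [293.2, 290.9]]
side [[204.3, 230.7], [215.2, 208.4], [261.0, 231.3], [252.7, 253.8]]
top [[178.3, 276.6], [189.3, 245.8], [242.0, 260.2], [231.8, 289.3]]
```

View pics/w5.png

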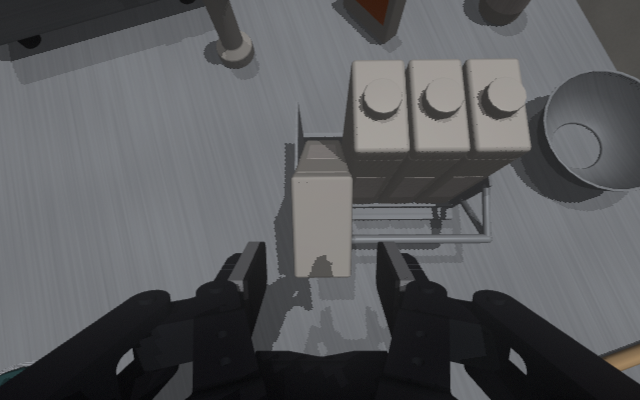

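The leaning top face is at px (292–352, 175–277), which gives a tilt of ≈28.5° matching the tool's. The fingers' mid-line is within ~1 mm of the tub's. I'll descend straight onto it.

```bash
python3 -m pendant '[{"dx":0.002,"dy":0.006,"dz":-0.02,"rx":0,"ry":0,"rz":0},{"dx":0.004,"dy":0.012,"dz":-0.04,"rx":0,"ry":0,"rz":0},{"dx":0.0065,"dy":0.018,"dz":-0.06,"rx":0,"ry":0,"rz":0},{"dx":0.009,"dy":0.025,"dz":-0.08,"rx":0,"ry":0,"rz":0},{"dx":0.011,"dy":0.031,"dz":-0.10,"rx":0,"ry":0,"rz":0},{"dx":0.013,"dy":0.037,"dz":-0.118,"rx":0,"ry":0,"rz":0},{"dx":0.0145,"dy":0.041,"dz":-0.13,"rx":0,"ry":0,"rz":0},{"dx":0.0145,"dy":0.041,"dz":-0.132,"rx":0,"ry":0,"rz":0}]' 100
python3 look.py l6
```

```text
t: 9.63
tool_pos: [0.4407, 0.155, 0.1792]
eef_rot: [-0.237, 0.958, -0.155, 0.03]
wrist_force: [-0.4, -0.2, -0.3]
gripper_width: 1.0
9.6333 [0.4407 0.155  0.1792] [-0.237  0.958 -0.155  0.03 ] [-0.4 -0.2 -0.3] 1.0
```

View pics/l6.png

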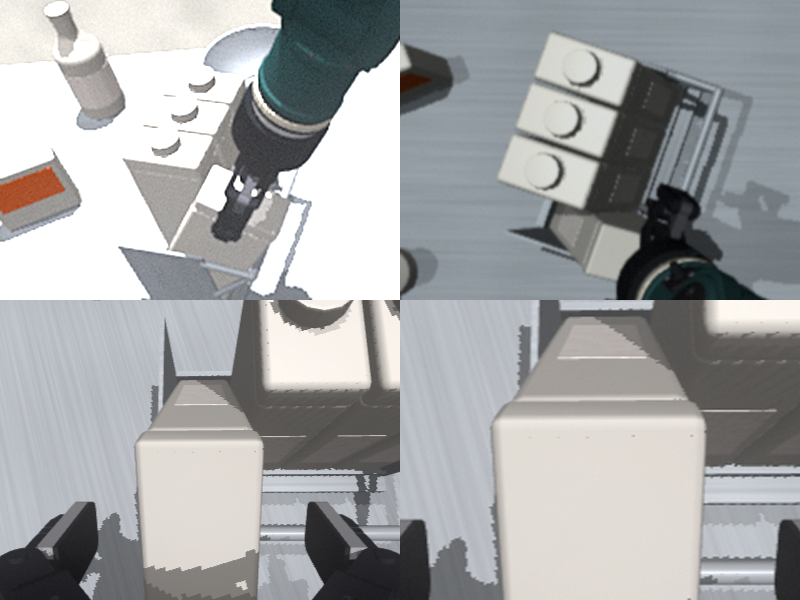

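The fingers straddle the tub centred across its width, with no contact. I'll go 16 mm deeper along its axis, then close.

```bash
python3 -m pendant '[{"dx":0.001,"dy":0.003,"dz":-0.006,"rx":0,"ry":0,"rz":0},{"dx":0.002,"dy":0.006,"dz":-0.012,"rx":0,"ry":0,"rz":0},{"dx":0.0025,"dy":0.0075,"dz":-0.015,"rx":0,"ry":0,"rz":0},{"dx":0.0025,"dy":0.0075,"dz":-0.015,"rx":0,"ry":0,"rz":0}]'
python3 -m pendant '[{"dx":0,"dy":0,"dz":0,"rx":0,"ry":0,"rz":0},{"dx":0,"dy":0,"dz":0,"rx":0,"ry":0,"rz":0},{"dx":0,"dy":0,"dz":0,"rx":0,"ry":0,"rz":0},{"dx":0,"dy":0,"dz":0,"rx":0,"ry":0,"rz":0},{"dx":0,"dy":0,"dz":0,"rx":0,"ry":0,"rz":0},{"dx":0,"dy":0,"dz":0,"rx":0,"ry":0,"rz":0},{"dx":0,"dy":0,"dz":0,"rx":0,"ry":0,"rz":0},{"dx":0,"dy":0,"dz":0,"rx":0,"ry":0,"rz":0}]' 0
```

```text
t: 10.12
tool_pos: [0.4436, 0.1606, 0.1651]
eef_rot: [-0.237, 0.958, -0.156, 0.032]
wrist_force: [0.2, -0.9, 0.1]
gripper_width: 1.003
t: 10.78
tool_pos: [0.4438, 0.1602, 0.1657]
eef_rot: [-0.237, 0.958, -0.156, 0.032]
wrist_force: [-1.9, -2.1, 5.0]
gripper_width: 0.554
```

Gripped at 0.554 × 85 ≈ 47 mm, which matches the tub. Lifting gently, straight up.

```bash
python3 -m pendant '[{"dx":0,"dy":0,"dz":0.002,"rx":0,"ry":0,"rz":0},{"dx":0,"dy":0,"dz":0.005,"rx":0,"ry":0,"rz":0},{"dx":0,"dy":0,"dz":0.01,"rx":0,"ry":0,"rz":0},{"dx":0,"dy":0,"dz":0.016,"rx":0,"ry":0,"rz":0},{"dx":0,"dy":0,"dz":0.022,"rx":0,"ry":0,"rz":0},{"dx":0,"dy":0,"dz":0.028,"rx":0,"ry":0,"rz":0},{"dx":0,"dy":0,"dz":0.034,"rx":0,"ry":0,"rz":0},{"dx":0,"dy":0,"dz":0.04,"rx":0,"ry":0,"rz":0}]'
python3 -m pendant '[{"dx":0,"dy":0,"dz":0.008,"rx":0,"ry":0,"rz":0},{"dx":0,"dy":0,"dz":0.018,"rx":0,"ry":0,"rz":0},{"dx":0,"dy":0,"dz":0.030,"rx":0,"ry":0,"rz":0},{"dx":0,"dy":0,"dz":0.042,"rx":0,"ry":0,"rz":0},{"dx":0,"dy":0,"dz":0.054,"rx":0,"ry":0,"rz":0},{"dx":0,"dy":0,"dz":0.066,"rx":0,"ry":0,"rz":0},{"dx":0,"dy":0,"dz":0.078,"rx":0,"ry":0,"rz":0},{"dx":0,"dy":0,"dz":0.09,"rx":0,"ry":0,"rz":0}]'
```

```text
t: 11.45
tool_pos: [0.4435, 0.1603, 0.2061]
eef_rot: [-0.237, 0.958, -0.156, 0.032]
wrist_force: [-0.8, 0.1, -4.8]
gripper_width: 0.552
t: 12.12
tool_pos: [0.4428, 0.1603, 0.2962]
eef_rot: [-0.236, 0.959, -0.156, 0.032]
wrist_force: [-0.2, -0.5, -5.8]
gripper_width: 0.551
```

Weight is ~5.5 N and the grip is steady. I'll finish lifting clear, then swing over to the scale while untilting.

```bash
python3 -m pendant '[{"dx":0,"dy":0,"dz":0.014,"rx":0,"ry":0,"rz":0},{"dx":0,"dy":0,"dz":0.03,"rx":0,"ry":0,"rz":0},{"dx":0,"dy":0,"dz":0.046,"rx":0,"ry":0,"rz":0},{"dx":0,"dy":0,"dz":0.062,"rx":0,"ry":0,"rz":0},{"dx":0,"dy":-0.005,"dz":0.078,"rx":0,"ry":0,"rz":0},{"dx":0,"dy":-0.012,"dz":0.094,"rx":0,"ry":0,"rz":0},{"dx":0.002,"dy":-0.022,"dz":0.108,"rx":0,"ry":0,"rz":0},{"dx":0.005,"dy":-0.035,"dz":0.12,"rx":0,"ry":0,"rz":0}]'
python3 -m pendant '[{"dx":0.005,"dy":-0.015,"dz":0,"rx":-3,"ry":1,"rz":0},{"dx":0.012,"dy":-0.033,"dz":0,"rx":-6.5,"ry":2.1,"rz":0},{"dx":0.02,"dy":-0.053,"dz":0,"rx":-10,"ry":3.2,"rz":0},{"dx":0.028,"dy":-0.073,"dz":0,"rx":-13.5,"ry":4.4,"rz":0},{"dx":0.036,"dy":-0.093,"dz":0,"rx":-17,"ry":5.5,"rz":0},{"dx":0.044,"dy":-0.113,"dz":0,"rx":-20,"ry":6.5,"rz":0},{"dx":0.052,"dy":-0.13,"dz":0,"rx":-23,"ry":7.5,"rz":0},{"dx":0.06,"dy":-0.145,"dz":0,"rx":-26,"ry":8.4,"rz":0}]'
```

```text
t: 12.78
tool_pos: [0.447, 0.1259, 0.4164]
eef_rot: [-0.236, 0.959, -0.155, 0.032]
wrist_force: [0.5, 0.1, -6.2]
gripper_width: 0.552
t: 13.45
tool_pos: [0.5082, -0.0211, 0.4156]
eef_rot: [-0.002, 0.987, -0.163, -0.004]
wrist_force: [-0.7, 0.6, -4.7]
gripper_width: 0.555
```

```bash
python3 -m pendant '[{"dx":0.006,"dy":-0.02,"dz":0,"rx":0,"ry":0,"rz":1.5},{"dx":0.012,"dy":-0.045,"dz":0,"rx":0,"ry":0,"rz":3},{"dx":0.019,"dy":-0.075,"dz":0,"rx":0,"ry":0,"rz":5},{"dx":0.026,"dy":-0.11,"dz":0,"rx":0,"ry":0,"rz":7},{"dx":0.034,"dy":-0.145,"dz":0,"rx":0,"ry":0,"rz":9},{"dx":0.042,"dy":-0.18,"dz":0,"rx":0,"ry":0,"rz":11},{"dx":0.05,"dy":-0.215,"dz":0,"rx":0,"ry":0,"rz":13},{"dx":0.055,"dy":-0.235,"dz":0,"rx":0,"ry":0,"rz":14}]'
python3 -m pendant '[{"dx":0,"dy":-0.006,"dz":-0.012,"rx":0,"ry":0,"rz":0},{"dx":0,"dy":-0.01,"dz":-0.03,"rx":0,"ry":0,"rz":0},{"dx":0,"dy":-0.01,"dz":-0.055,"rx":0,"ry":0,"rz":0},{"dx":0,"dy":-0.01,"dz":-0.08,"rx":0,"ry":0,"rz":0},{"dx":0,"dy":-0.01,"dz":-0.105,"rx":0,"ry":0,"rz":0},{"dx":0,"dy":-0.01,"dz":-0.125,"rx":0,"ry":0,"rz":0},{"dx":0,"dy":-0.01,"dz":-0.135,"rx":0,"ry":0,"rz":0},{"dx":0,"dy":-0.01,"dz":-0.14,"rx":0,"ry":0,"rz":0}]'
python3 - <<'E'
from rig import get_obs,viewer
import cv2,numpy as np,pickle
from scipy.spatial.transform import Rotation as Ro
from h import *
o=get_obs();s=viewer.get_image("side");t=viewer.get_image("top");p=o["tool_pos"];q=o["eef_rot"]
R=Ro.from_quat([q[1],q[2],q[3],q[0]]).as_matrix();print(p,R.round(3).tolist(),o["wrist_force"])
# predicted tub box: tool x -> width, tool y = -rx dir, tool z down
C=lambda a,b,h:p+R@np.array([a*.024,.0032+b*.044,.154-h])
out=[]
for im,(x0,y0,x1,y1) in((s,(330,60,530,260)),(t,(380,100,580,300))):
    k=2;g=cv2.resize(np.clip(im["color"][y0:y1,x0:x1]*1.4,0,255).astype(np.uint8),None,fx=k,fy=k,interpolation=cv2.INTER_CUBIC)[:,:,::-1].copy()
    f=lambda X:((proj(im,X)-[x0,y0]+.5)*k).round().astype(int)
    for h,c in((0,(0,0,255)),(.21,(0,200,0))):cv2.polylines(g,[f(np.array([C(a,b,h) for a,b in((1,1),(1,-1),(-1,-1),(-1,1))]))],True,c,1)
    S=np.array([[.4697,-.1643,.075],[.6685,-.1782,.075],[.6558,-.3754,.075],[.4576,-.3589,.075]]);cv2.polylines(g,[f(S)],True,(255,0,255),1)
    out.append(g)
cv2.imwrite("pics/p7.png",np.hstack(out))
E
```

```text
t: 14.12
tool_pos: [0.5627, -0.2604, 0.4149]
eef_rot: [-0.002, 0.999, -0.043, -0.004]
wrist_force: [-0.3, -1.1, -4.4]
gripper_width: 0.555
t: 14.78
tool_pos: [0.5621, -0.2634, 0.2733]
eef_rot: [-0.004, 0.999, -0.04, -0.006]
wrist_force: [0.6, 0.4, -5.1]
gripper_width: 0.556
[ 0.56209285 -0.26343547  0.27329964] [[0.997, -0.081, -0.011], [-0.081, -0.997, 0.009], [-0.012, -0.008, -1.0]] [ 0.62067973  0.37070966 -5.06332512]
```

View pics/p7.png

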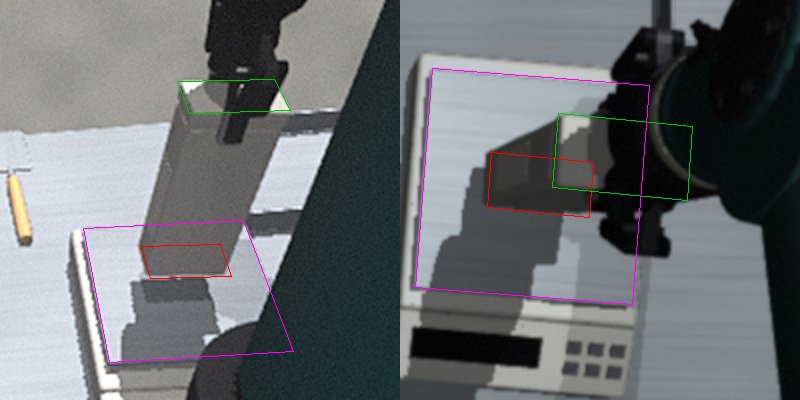

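The predicted box (red bottom, green top) fits the held tub in both views, and its bottom is over the plate's middle. I'll lower with small corrections, then creep down until contact.

```bash
python3 -m pendant '[{"dx":0,"dy":-0.001,"dz":-0.008,"rx":-0.3,"ry":-0.3,"rz":0},{"dx":0.001,"dy":-0.002,"dz":-0.016,"rx":-0.7,"ry":-0.6,"rz":0},{"dx":0.001,"dy":-0.003,"dz":-0.024,"rx":-0.7,"ry":-0.6,"rz":0},{"dx":0.001,"dy":-0.003,"dz":-0.03,"rx":-0.7,"ry":-0.6,"rz":0},{"dx":0.001,"dy":-0.003,"dz":-0.034,"rx":-0.7,"ry":-0.6,"rz":0},{"dx":0.001,"dy":-0.003,"dz":-0.036,"rx":-0.7,"ry":-0.6,"rz":0},{"dx":0.001,"dy":-0.003,"dz":-0.038,"rx":-0.7,"ry":-0.6,"rz":0},{"dx":0.001,"dy":-0.003,"dz":-0.038,"rx":-0.7,"ry":-0.6,"rz":0}]'
python3 -m pendant '[{"dx":0,"dy":0,"dz":-0.001,"rx":0,"ry":0,"rz":0},{"dx":0,"dy":0,"dz":-0.002,"rx":0,"ry":0,"rz":0},{"dx":0,"dy":0,"dz":-0.003,"rx":0,"ry":0,"rz":0},{"dx":0,"dy":0,"dz":-0.003,"rx":0,"ry":0,"rz":0}]'
```

```text
t: 15.55
tool_pos: [0.5648, -0.2677, 0.2371]
eef_rot: [0.003, 0.999, -0.04, 0.002]
wrist_force: [0.1, 0.0, -5.1]
gripper_width: 0.552
t: 15.88
tool_pos: [0.5647, -0.2678, 0.2343]
eef_rot: [0.003, 0.999, -0.041, 0.002]
wrist_force: [-0.2, -0.7, -4.4]
gripper_width: 0.553
```

```bash
python3 -m pendant '[{"dx":0,"dy":0,"dz":-0.001,"rx":0,"ry":0,"rz":0},{"dx":0,"dy":0,"dz":-0.002,"rx":0,"ry":0,"rz":0},{"dx":0,"dy":0,"dz":-0.003,"rx":0,"ry":0,"rz":0},{"dx":0,"dy":0,"dz":-0.003,"rx":0,"ry":0,"rz":0}]'
python3 -m pendant '[{"dx":0,"dy":0,"dz":-0.001,"rx":0,"ry":0,"rz":0},{"dx":0,"dy":0,"dz":-0.002,"rx":0,"ry":0,"rz":0},{"dx":0,"dy":0,"dz":-0.002,"rx":0,"ry":0,"rz":0}]'
```

```text
t: 16.22
tool_pos: [0.5649, -0.2677, 0.2316]
eef_rot: [0.003, 0.999, -0.04, 0.002]
wrist_force: [0.1, -0.0, -3.4]
gripper_width: 0.552
t: 16.47
tool_pos: [0.5652, -0.2674, 0.2314]
eef_rot: [0.003, 0.999, -0.04, 0.002]
wrist_force: [-2.6, 0.7, 7.0]
gripper_width: 0.551
```

Contact at TCP z≈0.231, with the force rising to +7 N. I'll ease off 1 mm, open, then retreat upward.

```bash
python3 -m pendant '[{"dx":0,"dy":0,"dz":0.001,"rx":0,"ry":0,"rz":0},{"dx":0,"dy":0,"dz":0.001,"rx":0,"ry":0,"rz":0}]'
python3 -m pendant '[{"dx":0,"dy":0,"dz":0,"rx":0,"ry":0,"rz":0},{"dx":0,"dy":0,"dz":0,"rx":0,"ry":0,"rz":0},{"dx":0,"dy":0,"dz":0,"rx":0,"ry":0,"rz":0},{"dx":0,"dy":0,"dz":0,"rx":0,"ry":0,"rz":0},{"dx":0,"dy":0,"dz":0,"rx":0,"ry":0,"rz":0},{"dx":0,"dy":0,"dz":0,"rx":0,"ry":0,"rz":0}]' 100
python3 -m pendant '[{"dx":0,"dy":0,"dz":0.005,"rx":0,"ry":0,"rz":0},{"dx":0,"dy":0,"dz":0.015,"rx":0,"ry":0,"rz":0},{"dx":0,"dy":0,"dz":0.03,"rx":0,"ry":0,"rz":0},{"dx":0,"dy":0,"dz":0.05,"rx":0,"ry":0,"rz":0},{"dx":0,"dy":0,"dz":0.075,"rx":0,"ry":0,"rz":0},{"dx":0,"dy":0,"dz":0.10,"rx":0,"ry":0,"rz":0},{"dx":0,"dy":0,"dz":0.125,"rx":0,"ry":0,"rz":0},{"dx":0,"dy":0,"dz":0.15,"rx":0,"ry":0,"rz":0}]'
python3 -m pendant '[{"dx":-0.02,"dy":0.03,"dz":0.01,"rx":0,"ry":0,"rz":0},{"dx":-0.03,"dy":0.06,"dz":0.01,"rx":0,"ry":0,"rz":0},{"dx":-0.03,"dy":0.1,"dz":0.01,"rx":0,"ry":0,"rz":0},{"dx":-0.03,"dy":0.14,"dz":0.01,"rx":0,"ry":0,"rz":0},{"dx":-0.03,"dy":0.18,"dz":0.01,"rx":0,"ry":0,"rz":0},{"dx":-0.03,"dy":0.22,"dz":0.01,"rx":0,"ry":0,"rz":0},{"dx":-0.03,"dy":0.25,"dz":0.01,"rx":0,"ry":0,"rz":0},{"dx":-0.03,"dy":0.25,"dz":0.01,"rx":0,"ry":0,"rz":0}]'
python3 - <<'E'
from rig import get_obs,viewer
import cv2,numpy as np
from h import *
s=viewer.get_image("side");t=viewer.get_image("top");out=[]
for im,(x0,y0,x1,y1) in((s,(330,60,530,260)),(t,(360,100,560,300))):
    out.append(cv2.resize(np.clip(im["color"][y0:y1,x0:x1]*1.4,0,255).astype(np.uint8),None,fx=2,fy=2,interpolation=cv2.INTER_CUBIC)[:,:,::-1])
cv2.imwrite("pics/p8.png",np.hstack(out))
c=t["color"].astype(int);m=((c.max(2)>105)&(c[...,0]>=c[...,2]-2)).astype(np.uint8);m[:130]=0;m[:,:370]=0;m[250:]=0;m[:,515:]=0
n,l,st,ce=cv2.connectedComponentsWithStats(m)
for i in range(1,n):
    if st[i,4]>300:
        b=cv2.boxPoints(cv2.minAreaRect(np.argwhere(l==i)[:,::-1].astype(np.float32)));P=ray_plane(t,b,.285)
        print(st[i],P.mean(0).round(4),np.linalg.norm(np.diff(P,axis=0),axis=1).round(4))
E
```

```text
t: 16.63
tool_pos: [0.565, -0.2676, 0.2315]
eef_rot: [0.003, 0.999, -0.041, 0.002]
wrist_force: [-2.9, 2.1, 4.5]
gripper_width: 0.553
t: 17.13
tool_pos: [0.5649, -0.2679, 0.2303]
eef_rot: [0.003, 0.999, -0.041, 0.002]
wrist_force: [0.6, 0.3, 0.4]
gripper_width: 1.0
t: 17.8
tool_pos: [0.5648, -0.2676, 0.3828]
eef_rot: [0.003, 0.999, -0.04, 0.003]
wrist_force: [0.5, -0.7, 0.3]
gripper_width: 1.002
t: 18.47
tool_pos: [0.5345, -0.0082, 0.3923]
eef_rot: [0.001, 0.999, -0.034, 0.003]
wrist_force: [0.4, 0.8, 0.7]
gripper_width: 0.998
[381 130  62 120 558] [ 0.5498 -0.172   0.285 ] [0.1657 0.0852 0.1656]
[414 130  92  19 471] [ 0.6292 -0.2401  0.285 ] [0.017  0.1291 0.0169]
[ 447  153   64   46 1610] [ 0.5726 -0.2655  0.285 ] [0.0626 0.0866 0.0626]
```

View pics/p8.png

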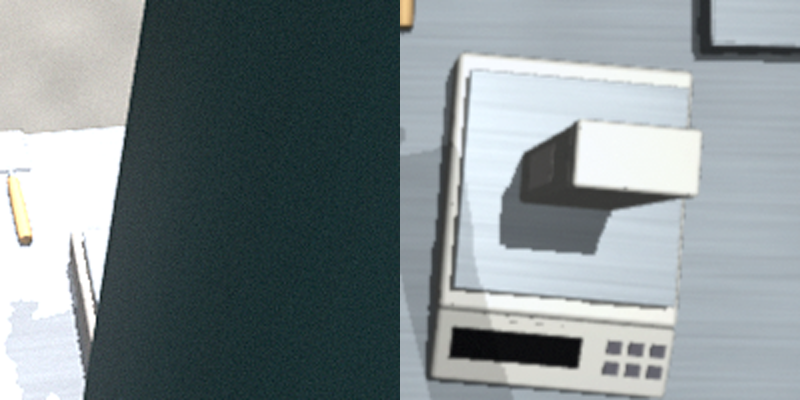

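The top view shows the tub standing upright on the plate, its top at crop px (573–700, 122–197) and its centre within a few mm of the plate's. The side view is blocked by the arm. The gripper is clear, so I'm handing in.

```bash
python3 -c "
from rig import bot,get_obs
print(get_obs()['t'],bot.finish_job())"
```

```text
the job is handed in; nothing more can be done
18.5667 None
```

The flat-topped tub is standing upright near the middle of the scale's plate, and I handed the job in at 18.6 s. I tipped it onto the rail by its rear top edge, gripped it across its 48 mm width, and lifted it out with about 5 N of weight on the wrist. I set it down gently, about 12 N at contact, then let go and moved clear.

**First pull failed:** the fingertips turned out to sit about 18–20 mm behind the reported TCP. The finger rode onto the tub's top with about 21 N, without moving it, and I repeated the pull 20 mm deeper.

**Last checks:**
- **Position and stance:** the top view shows the tub upright. The tool position at release puts it within about 3 mm of the plate's centre. The colour-mask measurement came out about 10 mm off in x, but it measured the tub's 48 mm side as 63 mm because it took in part of the side face, so I trust it less.
- **Gripper:** it was open and clear, with wrist force near zero.
- **Not confirmed:** the last side view was blocked by the arm, so uprightness rests on the top view alone.

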